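# Press the spoon-ended mate straw into its die-cut foam pocket

### The arm

A 6-joint arm with a two-finger parallel gripper is mounted at the origin on the work surface. World frame = base frame: x ahead of the robot, y to its left, z up, the work surface at z = 0. Lengths are in mm, angles in rad, forces in N, time in s.
With the tool pointing down it reaches from about 275 to 825 mm from the base axis. Payload 5.2 kg.
Tool frame: the origin (TCP) lies at the very end of the fingers, on their centre line; the grasp point (between the pads) lies 19 mm behind it; z points along the fingers, y is the line along which they close (so a half turn about z gives the same grasp; the last joint's range is limited). The gripper opens to 93 mm and grips with 3 to 60 N. Pads are 15 mm wide; open, the fingers measure 128 mm over their backs; the gripper's body (75 mm by 188 mm) begins 65 mm behind the grasp point.
Start: joints at [-1.394, 0.259, 1.535, -0, 1.348, -0.203], TCP at [203.925, -510.803, 218.653] pointing down, gripper open.
Joint ranges: [-3.14, 3.14], [-0.91, 2.08], [0.19, 2.58], [-1.22, 4.36], [0.22, 2.71], [-3.12, 3.12]. Speed limits (rad/s): [2.57, 2.57, 3.14, 3.14, 3.14, 3.14].

### API

Orientations are given as [roll, pitch, yaw] about the fixed x, y, z axes, in that order (R = Rz(yaw) Ry(pitch) Rx(roll)).
In Python, from bench import robot gives the robot as it stands. The module is installed in compiled form; this text tells all that it offers. Calls block until the motion is done:
- robot.move_ptp(position, orientation): joint-space move of the TCP to a pose.
- robot.move_linear(position, ori=None, speed=150, f_stop=None): straight line of the TCP; ori=None keeps the orientation; speed is the mean speed in mm/s. With f_stop (N) it stops when the force on the tool has changed by that much, and returns True; else False.
- robot.move_j(angles): joint-space move.
- robot.move_gripper(opening): opening from 0.0 (shut) to 1.0 (fully open); the grip force is fixed at half the most; returns when the fingers have stopped.
- robot.sleep(seconds).
- robot.inverse_kinematics(position, orientation): joint angles nearest the present ones, or None.
- robot.get_image(name): name is "side" or "top" or "wrist"; returns a dict with "img" (420x560x3 uint8, blue, green, red), "fovy" (degrees; the focal length in pixels is half the picture's height over the tangent of half this angle, whatever the lens; pixels are square), "cx", "cy" (the principal point, pixels), "eye" and "orientation" of the camera in the world. Camera axes: x right, y down, z forward; pixel columns grow to the right and rows downward; lengths in mm; the calibration is good to about 2 mm. A picture is of the moment at which its call begins. There is no depth.
A pose or a line that the arm cannot do raises robot.MotionError and nothing moves.
- robot.hand_in(): hands the job in; it is judged then, once.
Readings, each from a call of its own:
- robot.current_t(): time.
- robot.current_qpos(): joint angles.
- robot.current_joint_vel(): joint speeds.
- robot.current_joint_efforts(): joint torques, N m.
- robot.current_tcp_pos(): TCP position.
- robot.current_eef_rot(): TCP orientation.
- robot.current_contact_force(): force on the tool from outside, world axes, zero at the start.
- robot.current_ft_torque(): the same for the moment, N m.
- robot.current_gripper_width(): opening from 0.0 (shut) to 1.0 (fully open).
- robot.current_finger_force(): force on a finger pad.
Only numpy, scipy, OpenCV 4.12 (cv2) and the standard library are available. Lean on these libraries where they do the work, as an engineer would, in place of code of your own. Each camera call takes 0.05 s, during which the arm holds its last target. There are 200 camera calls.

### The job

Put the steel mate straw with the wide, flat, spoon-like filter end away in the foam insert: lay it over the pocket of the same shape, wide end in the wide part, and press it down past the springy lips until it lies flat and fully home on the pocket floor, then let go. Leave the other, slim straw where it lies.

Things in the scene. Friction and masses are not known exactly. Their poses are not given: they have to be found in the camera images.
- filter_straw: Steel straw to put away, 166 mm long, 10 mm thick, ~60 g, lying flat on the counter. Origin: underside at mid-stem, near the balance point, where to grip; z up, x along it to the filter. Round stem 10 mm diameter, x -80 (mouth end) to +44 mm; flat spoon-like filter 34 mm wide, 10 mm thick, x +42 to +86 mm.
- foam: Fixed foam block 220 (x) by 180 (y) by 28 mm high: grey base 16 mm, black 12 mm upper layer with one pocket cut out of it. Origin: underside; the seated straw's origin belongs 16 mm straight above it, axes alike (x along the pocket to its wide end). Across the middle a finger notch, x -25 to +25, y -65 to +65 mm, floor 8 mm above the origin: room for fingers on both sides of the stem.
- plain_straw: Bystander, leave alone: a steel straw of the same length (166 mm) and stem (10 mm), whose filter end is a slim bar only 12 mm wide. Origin: underside at mid-stem, x along it to the filter end. It lies roughly parallel to the filter straw, nearer to or farther from the robot.
- wide (a point): Point on the pocket floor in its wide part, 64 mm along x from the foam's origin, 12 mm below the foam's top; the filter belongs here. Foam x of the wide part +30 to +96 mm, 50 mm wide; channel from -92 mm, 24 mm wide; edges bevelled 7 mm. Two springy lips at x -46 to -27 mm, 9 mm above the floor, leave a 6 mm gap: the stem rests on them until pushed down with about 2 to 5 N, then they hold it.
Things that resemble listed ones, but are neither listed nor needed, are in the scene too. Of the things shaped like the filter_straw, the steel one is meant.

How it is judged:
By the outcome, as a careful person would: the job done as asked, in the order asked, and still so for the second after the job is handed in, with the robot touching nothing.
It also fails if it takes over 42 s, if anything falls off the work surface, if the arm or the gripper's body presses on something with over 40 N, if the wrist force passes 120 N, or if a joint passes its speed limit or range.

## Working session

There is one attempt and no reset: what is moved stays moved. The work goes in short steps, each a Python script; the robot and the scene stay as the last script left them, time stands still between calls to the robot, and variables do not carry over. Pictures are saved under pics/ and viewed, at most 10 in all, crops included, and the job is handed in when it is done.

```bash
mkdir -p pics; cat > h.py <<'E'
import numpy as np, cv2
from bench import robot
from scipy.spatial.transform import Rotation as R
def cam(n):
    d=robot.get_image(n); return d
def rot(o):
    o=np.array(o,float); return o if o.shape==(3,3) else R.from_euler('xyz',o).as_matrix()
def px2w(d,u,v,z):
    f=d['img'].shape[0]/2/np.tan(np.radians(d['fovy'])/2)
    r=rot(d['orientation'])@np.array([(u-d['cx'])/f,(v-d['cy'])/f,1]); e=np.array(d['eye'])
    return e+r*(z-e[2])/r[2]
def w2px(d,p):
    f=d['img'].shape[0]/2/np.tan(np.radians(d['fovy'])/2)
    c=rot(d['orientation']).T@(np.array(p)-d['eye']); return c[:2]/c[2]*f+[d['cx'],d['cy']]
E
python3 - <<'E'
from h import *
import pickle
for n in('top','side'):
    d=cam(n); pickle.dump(d,open(n+'.pkl','wb')); cv2.imwrite(f'pics/{n}0.png',d['img']); print(n,d['fovy'],d['cx'],d['cy'],d['eye'],d['orientation'])
print(robot.current_t(),robot.current_eef_rot())
E
```

```text
top 57.60586161261506 276.4879726108433 209.9201037165682 [435.03312659 -54.19079721 857.09808958] [-2.96941797  0.00686079 -1.59470998]
side 44.406007418111145 267.91320838631214 199.9850134803026 [ 425.03856593  723.85567357 1002.78089946] [-2.44330983  0.01874365 -2.99187071]
0.1 [-3.14002060e+00 -3.12857410e-04  3.79777654e-01]
```

View pics/top0.png

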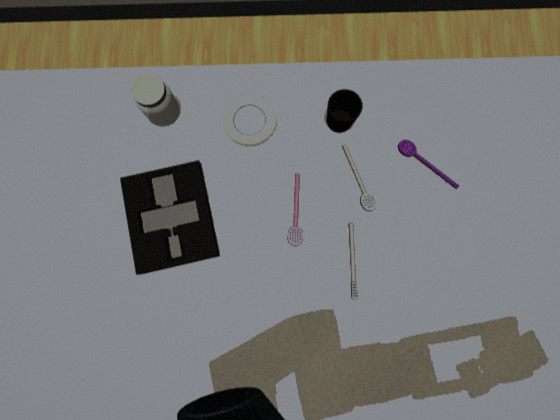

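View pics/side0.png

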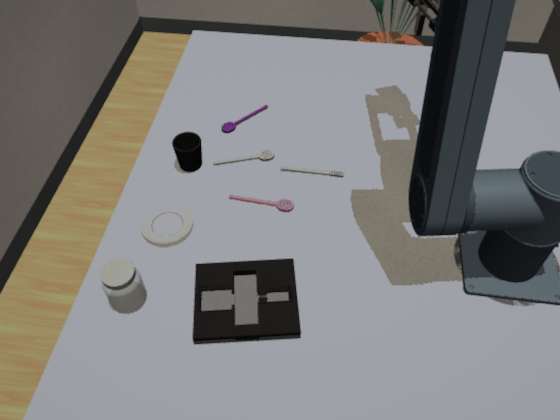

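```bash
python3 - <<'E'
from h import *
import pickle
d=pickle.load(open('top.pkl','rb')); im=d['img']
s=pickle.load(open('side.pkl','rb'))
a=cv2.resize(im[130:310,270:470],None,fx=3,fy=3,interpolation=cv2.INTER_CUBIC)
b=cv2.resize(s['img'][95:225,205:355],None,fx=2,fy=2)
c=np.zeros((540+0,600,3),np.uint8);c[:540]=a
cv2.imwrite('pics/crop.png',c)
bg=cv2.medianBlur(im,41).astype(int)
def ends(d,box,z):
    im=d['img'];bg=cv2.medianBlur(im,41).astype(int)
    m=(np.abs(im.astype(int)-bg).sum(2)>45)
    u0,v0,u1,v1=box; vs,us=np.nonzero(m[v0:v1,u0:u1]); 
    P=np.array([px2w(d,u+u0,v+v0,z)[:2] for u,v in zip(us,vs)])
    c=P.mean(0);ax=np.linalg.svd(P-c)[2][0];
    t=(P-c)@ax; w=(P-c)@[-ax[1],ax[0]]
    if np.ptp(w[t>t.max()-40])<np.ptp(w[t<t.min()+40]): ax=-ax;t=-t;w=-w
    wl=np.median(w[t<t.min()+100]);
    print(len(P),'mouth',c+ax*t.min(),'filt',c+ax*t.max(),'len',np.ptp(t),'width',np.ptp(w[t>t.max()-40]),'origin',c+ax*(t.min()+80/166*np.ptp(t))+wl*np.array([-ax[1],ax[0]]),'yaw',np.arctan2(ax[1],ax[0]))
for box in [(335,140,383,215),(284,168,310,250),(340,218,365,302)]: ends(d,box,5)
ends(s,(208,145,280,170),5); 
# foam top corners
for dd,n,box in((d,'top',(100,140,240,290)),(s,'side',(170,245,320,350))):
    g=dd['img'].max(2); u0,v0,u1,v1=box
    m=cv2.morphologyEx((g[v0:v1,u0:u1]<70).astype(np.uint8),cv2.MORPH_OPEN,np.ones((3,3)))
    k,l,st,_=cv2.connectedComponentsWithStats(m); i=1+st[1:,4].argmax()
    cn=max(cv2.findContours((l==i).astype(np.uint8),0,2)[0],key=cv2.contourArea)
    q=cv2.approxPolyDP(cv2.convexHull(cn),6,True)[:,0]+[u0,v0]
    W=np.array([px2w(dd,*p,28)[:2] for p in q]); print(n,q.tolist(),W.round(1).tolist(),np.linalg.norm(W-np.roll(W,-1,0),axis=1),W.mean(0))
E
```

```text
301 mouth [ 734.75190714 -211.26118016] filt [ 574.30105922 -264.18819095] len 168.95485512291827 width 32.92601992755971 origin [ 656.98810076 -235.44006203] yaw -2.822967448297276
435 mouth [ 668.56127915 -101.42399659] filt [500.73336448 -89.77590925] len 168.23164648773655 width 33.894272113072375 origin [587.67596487 -95.87373476] yaw 3.072298829007381
307 mouth [ 551.63189837 -216.73413357] filt [ 382.67415358 -215.6868272 ] len 168.96099068496272 width 14.599521029058286 origin [ 470.21679737 -214.56481727] yaw 3.1353941040519584
262 mouth [ 733.66487825 -205.57265132] filt [ 576.11261088 -263.01380219] len 167.69675836745074 width 43.24013077231892 origin [ 657.78986721 -233.40267828] yaw -2.7919842969660773
top [[198, 161], [219, 255], [136, 273], [121, 178]] [[695.8, 122.5], [483.6, 74.6], [449.4, 252.9], [660.7, 294.9]] [217.54597349 181.51565944 215.37358644 175.94467607] [572.37066237 186.21138618]
side [[292, 259], [299, 337], [194, 343], [196, 264]] [[485.4, 81.9], [449.0, 266.2], [656.5, 308.7], [697.3, 124.7]] [187.89496243 211.79411308 188.46348089 216.18919635] [572.0939744  195.37507586]
```

View pics/crop.png

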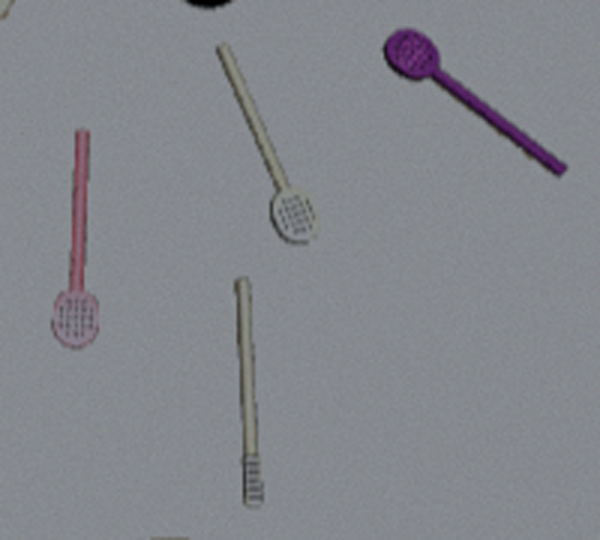

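The things shaped alike are pink (296,208), purple (428,163) and pale metallic (358,178). The slim straw (352,260) has the same steel colour as the pale one, which has the wide 34 mm end (368,201), so the pale one at (358,178) is the target. I'll refine both poses with the wrist camera.

```bash
python3 - <<'E'
from h import *
import pickle
for n,p,yaw in(('foam',[572,190,300],0.21+np.pi),('straw',[657,-235,260],0.3)):
    robot.move_ptp(p,[np.pi,0,yaw]); robot.sleep(.15)
    d=cam('wrist'); pickle.dump(d,open(f'w{n}.pkl','wb')); cv2.imwrite(f'pics/w{n}.png',d['img']); print(d['eye'],d['orientation'],d['fovy'],robot.current_t(),robot.current_qpos())
a=[cv2.imread(f'pics/w{n}.png') for n in('foam','straw')]
cv2.imwrite('pics/w2.png',cv2.resize(np.vstack(a),None,fx=.71,fy=.71,interpolation=cv2.INTER_AREA))
E
```

```text
[499.23910513 174.2908086  466.62983976] [ 2.87143940e+00 -6.61048433e-04  1.77921485e+00] 67.0117978490373 3.1 [ 1.34779821e-01  3.17709930e-01  1.25870138e+00 -4.70185711e-05
  1.56535891e+00 -1.64492587e+00]
[ 727.58436821 -211.88340082  426.94799699] [ 2.87065957e+00  6.59714769e-04 -1.26979752e+00] 67.0117978490373 5.3667 [-5.02048937e-01  5.14168092e-01  1.05598019e+00  5.97092884e-05
  1.57119317e+00  7.67612729e-01]
```

View pics/w2.png

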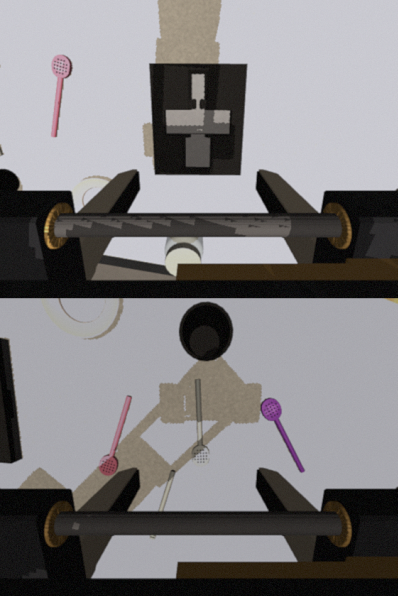

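```bash
cat > ov.py <<'E'
from h import *
def tw(o,yaw,pts):
    c,s=np.cos(yaw),np.sin(yaw); return [np.array([o[0]+c*x-s*y,o[1]+s*x+c*y,z]) for x,y,z in pts]
def draw(im,d,P,sc,off,col):
    q=np.array([(w2px(d,p)-off+.5)*sc for p in P]); cv2.polylines(im,[np.round(q*16).astype(np.int32)],True,col,1,cv2.LINE_AA,4)
def panel(d,center,half,sc,items):
    u,v=np.round(center).astype(int)-half; u=max(u,0);v=max(v,0)
    c=cv2.resize(d['img'][v:v+2*half,u:u+2*half],None,fx=sc,fy=sc,interpolation=cv2.INTER_CUBIC)
    for P,col in items: draw(c,d,P,sc,np.array([u,v]),col)
    return c
rect=lambda x0,x1,y0,y1,z:[(x0,y0,z),(x1,y0,z),(x1,y1,z),(x0,y1,z)]
STRAW=[(-80,-5,5),(44,-5,5),(50,-17,5),(86,-17,5),(86,17,5),(50,17,5),(44,5,5),(-80,5,5)]
def foamitems(o,y): return [(tw(o,y,rect(-110,110,-90,90,28)),(0,255,0)),(tw(o,y,rect(-25,25,-65,65,8)),(0,0,255)),(tw(o,y,rect(-25,25,-65,65,28)),(255,255,0)),(tw(o,y,rect(-110,110,-90,90,0)),(255,0,255))]
E
python3 - <<'E'
from ov import *
import pickle
L=lambda n:pickle.load(open(n+'.pkl','rb'))
out=[]
fo,fy=(572.3,190.5),.207; so,sy=(657,-235),-2.823
for n in('wfoam','top','side'):
    d=L(n); out.append(panel(d,w2px(d,[*fo,28]),90 if n=='wfoam' else 65,266/(180 if n=='wfoam' else 130),foamitems(fo,fy)))
r2=[]
for n in('wstraw','top','side'):
    d=L(n); d['img']=cv2.convertScaleAbs(d['img']); r2.append(panel(d,w2px(d,[*so,5]),66 if n=='wstraw' else 44,266/(132 if n=='wstraw' else 88),[(tw(so,sy,STRAW),(0,0,255))]))
f=lambda r:np.hstack([cv2.resize(x,(266,266)) for x in r])
cv2.imwrite('pics/ov1.png',np.vstack([f(out),f(r2)]))
E
```

```text
(no output)
```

View pics/ov1.png

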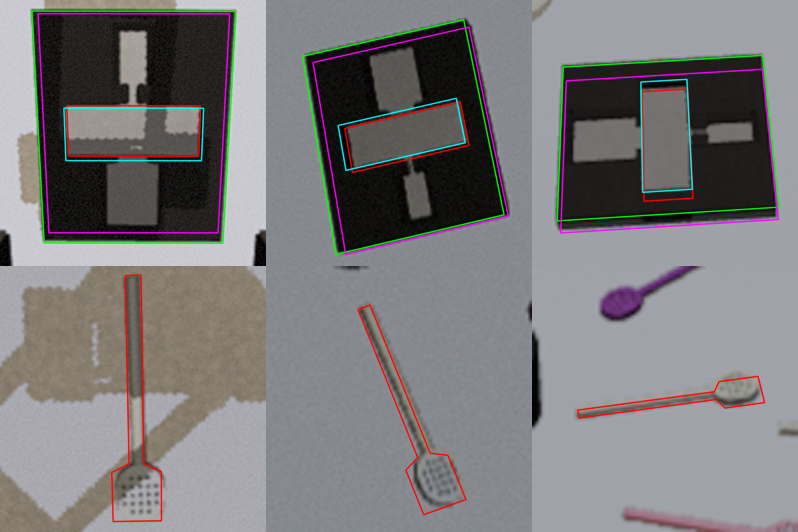

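Overlays fit within about 1–2 mm in all three cameras: the foam is at about (572.3, 189.7), yaw 0.207, and the straw at (657, -235), yaw -2.823. Next is the pick.

```bash
python3 - <<'E'
from ov import *
import pickle
sy=-2.823; g=np.array([657,-235])-10*np.array([np.cos(sy),np.sin(sy)]); o=[np.pi,0,sy+np.pi]
robot.move_gripper(.5)
robot.move_ptp([*g,60],o)
print(robot.move_linear([*g,3],speed=80,f_stop=8),robot.current_tcp_pos())
robot.move_gripper(0); print(robot.current_gripper_width(),robot.current_finger_force())
z0=robot.current_tcp_pos()[2]; print('z',z0)
robot.move_linear([*g,110],o,speed=150)
fo,fy=np.array([572.3,189.7]),.207
p=fo-10*np.array([np.cos(fy),np.sin(fy)])
robot.move_ptp([*p,100],[np.pi,0,fy+np.pi-2*np.pi]); robot.sleep(.2)
print(robot.current_t(),robot.current_gripper_width(),robot.current_finger_force(),robot.current_tcp_pos(),robot.current_contact_force())
r=[]
for n in('top','side','wrist'):
    d=cam(n); pickle.dump(d,open('h'+n+'.pkl','wb')); h=110 if n=='wrist' else 70
    S=[(x,y,z+100-z0) for x,y,z in STRAW]
    c=panel(d,w2px(d,[*fo,60]),h,266/2/h,foamitems(fo,fy)[:1]+[(tw(fo,fy,S),(0,0,255))]); r.append(cv2.resize(c,(266,266)))
cv2.imwrite('pics/held.png',np.hstack(r))
E
```

```text
False [ 666.81902503 -232.03290388    3.19753457]
0.09460089594743128 29.891351759433746
z 3.158895242084219
11.775 0.0967530614507879 29.89098072052002 [562.76387034 187.20238567  99.94923387] [-0.46791389 -0.00742989 -0.45046403]
```

View pics/held.png

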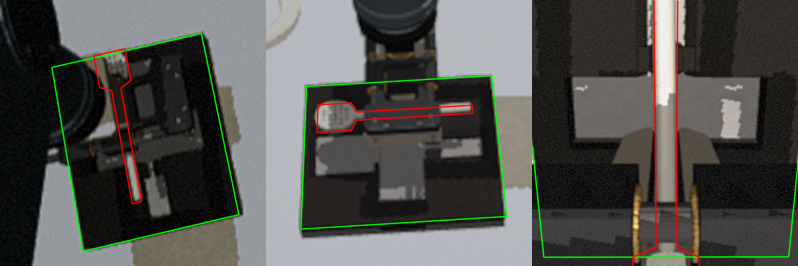

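The straw is held as planned, wide end over the wide part. Now I'll lower and press.

```bash
python3 - <<'E'
from ov import *
import pickle
fo,fy=np.array([572.3,189.7]),.207
p=fo-10*np.array([np.cos(fy),np.sin(fy)])
robot.move_linear([*p,40],speed=80)
F0=robot.current_contact_force()
for z in(32,28,24,21,19,18):
    h=robot.move_linear([*p,z],speed=25,f_stop=25); print(z,h,robot.current_tcp_pos().round(2),(np.array(robot.current_contact_force())-F0).round(2),np.round(robot.current_ft_torque(),2),robot.current_t())
    if h: break
r=[]
for n in('top','side','wrist'):
    d=cam(n); pickle.dump(d,open('p'+n+'.pkl','wb')); h=80 if n=='wrist' else 60
    S=[(x,y,z+16) for x,y,z in STRAW]
    c=panel(d,w2px(d,[*fo,20]),h,266/2/h,[(tw(fo,fy,S),(0,0,255))]); r.append(cv2.resize(c,(266,266)))
cv2.imwrite('pics/press.png',np.hstack(r))
E
```

```text
32 False [562.38 187.62  31.84] [ 0.27  1.63 -0.1 ] [ 0.11 -0.17  0.04] 13.2917
28 False [562.8  187.67  28.06] [0.72 1.32 1.39] [ 0.17 -0.23 -0.02] 13.6
24 False [562.61 187.65  23.83] [-0.85  0.82 -0.34] [ 0.16 -0.25  0.  ] 13.9083
21 False [562.23 187.6   20.55] [ 0.5   1.57 -1.01] [ 0.14 -0.25  0.05] 14.175
19 False [562.43 187.63  19.08] [0.57 1.11 1.92] [0.11 0.01 0.01] 14.425
18 False [562.47 187.62  19.04] [-2.04 -0.57  8.13] [ 0.04  0.34 -0.07] 14.675
```

View pics/press.png

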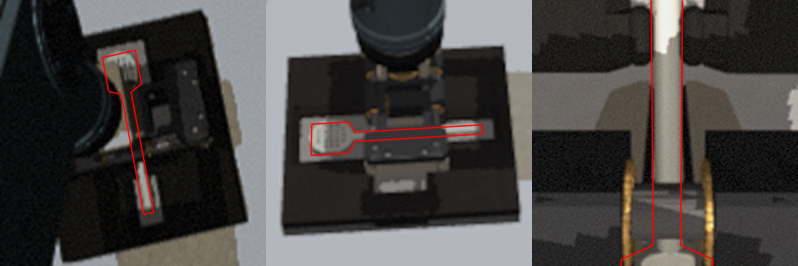

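The grip has reached the pocket floor (19.04 mm, 8 N). I'll let go, back off and check whether the mouth end is past the lips.

```bash
python3 - <<'E'
from ov import *
import pickle
fo,fy=np.array([572.3,189.7]),.207
p=fo-10*np.array([np.cos(fy),np.sin(fy)])
robot.move_gripper(.35); robot.move_linear([*p,110],speed=120)
# stand back along -foam x so the wrist camera sees the foam, fingers over the lips, turned 90 deg
q=fo-36*np.array([np.cos(fy),np.sin(fy)])
robot.move_ptp([*q,200],[np.pi,0,fy+np.pi-2*np.pi]); robot.sleep(.15)
print(robot.current_t())
r=[]
for n in('top','side','wrist'):
    d=cam(n); pickle.dump(d,open('r'+n+'.pkl','wb')); h=95 if n=='wrist' else 60
    S=[(x,y,z+16) for x,y,z in STRAW]
    c=panel(d,w2px(d,[*fo,20]),h,1.5 if n!='wrist' else 1,[]); r.append(cv2.resize(c,(266,266)))
    c=panel(d,w2px(d,[*fo,20]),h,266/2/h,[(tw(fo,fy,S),(0,0,255))]); r.append(cv2.resize(c,(266,266)))
d=pickle.load(open('rside.pkl','rb'))
u,v=np.round(w2px(d,[*(fo-36*np.array([np.cos(fy),np.sin(fy)])),20])).astype(int)
cv2.imwrite('pics/rel.png',np.vstack([np.hstack(r[0::2]),np.hstack(r[1::2])]))
E
```

```text
16.9667
```

View pics/rel.png

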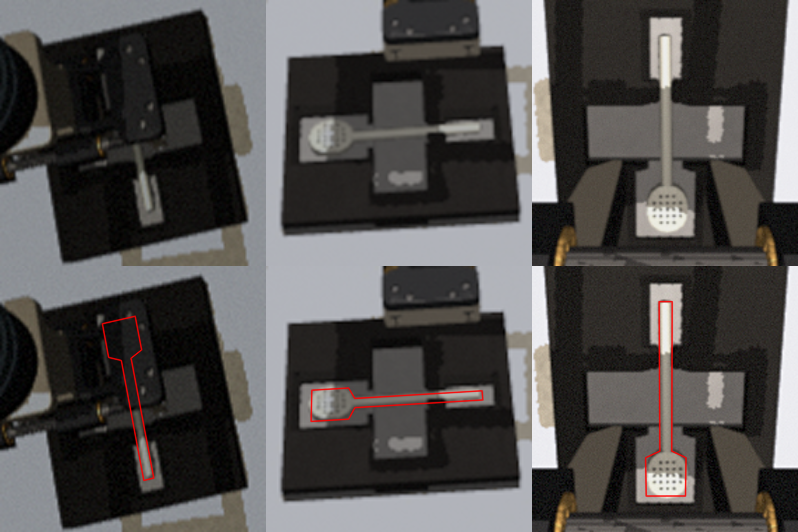

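The wrist view shows it aligned, but in the side view the mouth end sits about 2 px high, so it may still be on the lips. I'll press over the lips with closed fingers turned across. The contact height will show whether it is home (stem top at 26 mm).

```bash
python3 - <<'E'
from ov import *
import pickle
fo,fy=np.array([572.3,189.7]),.207; e=np.array([np.cos(fy),np.sin(fy)])
robot.move_gripper(0)
for x in(-36,-60,25):
    q=fo+x*e
    robot.move_ptp([*q,60],[np.pi,0,fy+np.pi/2])
    robot.move_linear([*q,40],speed=80); F0=np.array(robot.current_contact_force())
    for z,f in((32,8),(24,15)):
        h=robot.move_linear([*q,z],speed=25,f_stop=f); print(x,h,robot.current_tcp_pos().round(2),(np.array(robot.current_contact_force())-F0).round(1))
        if h and robot.current_tcp_pos()[2]>28: 
            print('high; push on'); 
    robot.move_linear([*q,60],speed=100)
robot.move_ptp([400,-100,250],[np.pi,0,0.3]); robot.sleep(.1)
print(robot.current_t())
r=[]
for n in('top','side'):
    d=cam(n); h=52
    S=[(x,y,z+16) for x,y,z in STRAW]
    for it in ([],[(tw(fo,fy,S),(0,0,255))]): r.append(cv2.resize(panel(d,w2px(d,[*fo,20]),h,3,it),(300,300)))
cv2.imwrite('pics/fin.png',np.vstack([np.hstack(r[:2]),np.hstack(r[2:])]))
E
```

```text
-36 False [536.99 182.28  31.89] [ 0.4  0.2 -0.6]
-36 True [537.73 182.47  29.43] [-2.1 -0.3  8.1]
high; push on
-60 False [513.51 177.36  31.93] [-0.3 -0.1 -1. ]
-60 True [514.15 177.46  25.97] [-2.2 -0.5  6.9]
25 False [596.69 194.86  31.91] [-0.3  0.9 -0.3]
25 True [597.31 194.93  26.11] [-0.5 -0.3  5.7]
26.4667
```

View pics/fin.png

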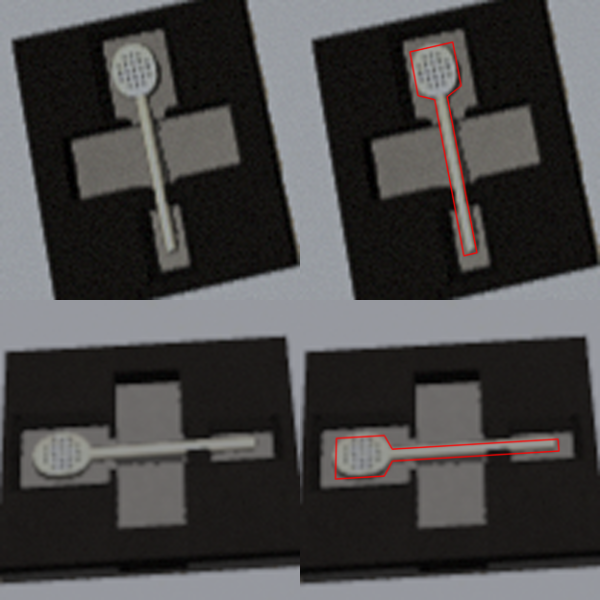

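The contact heights at x=-60 and +25 are both at stem-top height (26 mm), and the side view now matches the seated outline. One light touch at the mouth end will confirm it stays down.

```bash
python3 - <<'E'
from ov import *
fo,fy=np.array([572.3,189.7]),.207; e=np.array([np.cos(fy),np.sin(fy)])
q=fo-62*e
robot.move_ptp([*q,60],[np.pi,0,fy+np.pi/2])
robot.move_linear([*q,35],speed=80); robot.sleep(.2); F0=np.array(robot.current_contact_force())
for z in np.arange(33,24,-1.):
    h=robot.move_linear([*q,z],speed=20,f_stop=12); robot.sleep(.05)
    print(h,robot.current_tcp_pos()[2].round(2),(np.array(robot.current_contact_force())-F0)[2].round(1))
    if h: break
robot.move_linear([*q,70],speed=100)
robot.move_ptp([400,-100,250],[np.pi,0,0.3]); print(robot.current_t())
E
```

```text
False 33.02 1.5
False 31.98 1.0
False 30.94 0.2
False 29.95 0.6
False 28.96 0.4
False 27.98 0.5
False 26.94 0.3
False 26.18 2.2
False 25.92 9.9
33.175
```

The first contact is at 26 mm, so the mouth end is staying on the floor.

```bash
python3 -c "
from bench import robot
print(robot.hand_in())"
```

```text
the job is handed in; nothing more can be done
None
```

The steel filter straw lies flat on the pocket floor with its wide end in the wide part, measured 26 mm high at the mouth end and just behind the filter; I let go, left the slim straw untouched, and handed the job in at about 33 s.

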